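# Open the ioniser and brush its points

## Robot

A 6-joint arm with a two-finger parallel gripper is mounted at the origin on a cart in front of the work surface, level with it; the furniture and walls round the work are solid. World frame = base frame: x ahead of the robot, y to its left, z up, the work surface at z = 0. Lengths are in mm, angles in rad, forces in N, time in s.
With the tool pointing down it reaches from about 275 to 750 mm from the base axis. Payload 10.2 kg.
Tool frame: the origin (TCP) lies at the very end of the fingers, on their centre line; the grasp point (between the pads) lies behind it (ctrl.grasp_offset is the z of the grasp point in the tool frame, in mm); z points along the fingers, y is the direction in which the jaws open and shut (so a half turn about z gives the same grasp; the last joint's range is limited). The gripper opens to 85 mm and grips with 20 to 120 N. Pads are 22 mm wide; open, the fingers measure 114 mm over their backs; the gripper's body (76 mm by 85 mm) begins 54 mm behind the grasp point. The pads swing forward as they close: fully open they stand 13 mm farther back than shut.
Start: joints at [-1.5, 0.313, 1.498, -0, 1.331, -0.223], TCP at [152.022, -502.514, 231.294] pointing down, gripper open.
Joint ranges: [-2.94, 2.94], [-0.97, 2.17], [0.19, 2.56], [-1.23, 4.37], [0.02, 3.11], [-2.88, 2.88]. Speed limits (rad/s): [2.39, 2.39, 3.01, 3.14, 3.14, 3.14].

## Interface

Orientations are given as a unit quaternion [w, x, y, z].
In Python, from rig import ctrl, capture, job gives the robot as it stands. The module is installed in compiled form; this text tells all that it offers.
- The arm moves only by the tool move_arm, never from a script. Its argument "series" is a list of rows, each a list of 7 numbers: the turn, a rotation vector about the tool's x, y, z in rad, then the shift along the tool's x, y, z in cm, then the opening, from 0 (shut) to 1 (fully open). A call has 1 to 5 rows; each row is the pose to reach, as a shift and turn from the pose measured when the call began, along the tool's axes at that moment; what a row does not reach only later rows make up. A row lasts 1/12 s, in which the tool goes at most 41.7 mm and 7.16 degrees, less where a joint would pass 70% of its speed; a pose out of reach is approached as far as the arm can. A call with a gripper value outside its range is refused whole. The fingers move at their own pace and stop on an object; "grip_force" is the grip in N (left out, the last holds). Time passes only in rows, so rows that repeat a pose let the fingers close. It gives the time, the measured TCP pose, the force and the opening at its end, in the units of the state.
- ctrl.sense(): the state, without advancing time (a new reading comes with each control period).
- capture(name): name is "scene" or "top" or "wrist"; returns a dict with "frame" (480x640x3 uint8, red, green, blue), "mtx" (3x3 intrinsics, pixels), "R" (3x3) and "t" (3): a world point X has camera coordinates R X + t. Camera axes: x right, y down, z forward; pixel columns grow to the right and rows downward; lengths in mm; the calibration is good to about 2 mm. A picture is of the moment at which its call begins. There is no depth.
- job.finish_job(): hands the job in, once; it reports no verdict.
The state is a dict: "time_s": time; "joints": joint angles; "dq": joint speeds; "tau": joint torques, N m; "eef_pos": TCP position; "ee_rot": TCP orientation; "force": force on the tool from outside, world axes, zero at the start; "wrist_torque": the same for the moment, N m; "grip_width": opening from 0.0 (shut) to 1.0 (fully open).
Only numpy, scipy, OpenCV 4.12 (cv2) and the standard library are available. Lean on these libraries where they do the work, as an engineer would, in place of code of your own. Each camera call takes 0.05 s, during which the arm holds its last target.

## Task

Take the guard off the bench ioniser: squeeze its spring tab in against the fixed grip, and with the tab held in swing that edge up and draw the guard out from under the bar at the other edge; never force it, and lay it down flat on the free bench, grip side up, ready for washing. Then draw the sprung brush slide inside across to its stop, hold it there a moment and let it spring back home. Do not drop or throw the guard, and leave the beaker, the sample pot and the dropper bottle where they stand.

Things in the scene. Friction and masses are not known exactly. Their poses are not given: they have to be found in the camera images.
- ioniser: Bench ioniser, fixed: a white blower head, 216 x 212 x 70 mm, tilted on a steel bracket. Origin on the bench under the centre of its face; x away from the robot, y left, z up. Face tilted 0.35 rad about y, looking up and towards the robot, its centre 115 mm above the origin. 'Slope frame' = there, x up the slope, y left, z out of the face. The face round the guard is at slope z 0.
- rear_bar (a point): On the head, in the middle of the low front edge of the white bar along the high edge of the face (slope x 81, y 0, z 7 mm). The bar runs from slope x 81 to 104 mm, top at z 11.5 mm, and overhangs a groove (slope x 80 to 93 mm, z -3 to 7 mm) that holds the guard's two tongues. Axes those of the ioniser.
- guard: Loose grey grille over the recess, 154 x 168 x 4 mm, about 0.18 kg. Origin at the centre of its underside, at first the slope frame's; x up the slope, z out. A skirt reaches 12 mm below (2 to 3 mm play in the recess: slope x +-70, y +-78 mm, 48 mm deep), so lying flat on the bench its origin is 12 mm up. Spring tab and fixed grip stand on it at the low edge.
- guard_tongues (a point): Midway between the guard's two tongues, at (85, 0, 2) mm in its frame; they are 4 mm thick and reach 7.5 mm under the white bar. With the tab in, swing the low edge up about the line along y through this point, by 0.1 to 0.25 rad, so that the skirt comes out; then draw the guard 15 mm or more along its own -x and lift it away. Lifted straight it jams.
- guard_grip (a point): Guard's grip point, at (-61, 0, 22) mm in its frame, its axes: midway between the outer faces of fixed grip and pressed tab, two upright plates 44 mm wide (y), tops at z 36 mm. Outer face of the fixed grip at x -42 mm, of the tab at x -88 mm: 46 mm over both, 38.5 with the tab fully in. Grasp closes along x. Surfaces below them are at z 0 to 4 mm.
- guard_tab (a joint): Guard's spring tab: 0 free, grows as it is pressed towards the fixed grip (guard +x), stop at 0.0075 m; 10 N to start it, 20 N at the stop. Its catch hooks 4 mm (with the play up to 6 mm) under the lip of the head, with 1.5 mm of slack upwards: held while the tab is out, free to rise while the tab is in.
- brush_grip (a point): Brush slide's grip point, axes of the slope frame: in its upright grey fin, 22 (x) x 14 (y) x 34 mm. At first at slope (0, 30, -17) mm. Fin top 11 mm above the point, a wider foot begins 23 mm below it; 40 mm of free room along y on either side of the fin. Within reach only when the guard is off.
- brush_slide (a joint): Travel of the brush slide: 0 home (left), grows as it is drawn along the unit's -y to its stop at about 0.06 m; a spring pulls it home with 4 N, 7.5 N at the stop.
- beaker_mid (a point): Low glass beaker, 52 mm wide, 68 mm high, loose; point at half height.
- sample_pot_mid (a point): White screw-lid pot, 54 mm wide, 68 mm high, loose; point at half height.
- dropper_mid (a point): Small amber dropper bottle, the one nearer the robot, 36 mm wide, 101 mm high, loose; point at half height.

How it is judged (in metres and radians):
On the way, in this order (a step that is already met when the one before it is completed fails the run):
1. the tab is pressed in while that edge of the guard is raised 12 mm or more (value of joint guard_tab above 0.003 m and z of guard_grip in the frame of ioniser above 0.127 m), for 0.1 s.
2. the guard lies flat on the bench, grip side up, let go (height (world z) of guard below 0.02 m and angle between guard's own z axis and vertical below 0.12 rad and contact force between the fingers and guard below 0.1 N and linear speed of guard below 0.03 m/s), for 0.2 s.
3. the brush slide is held at its stop (value of joint brush_slide above 0.056 m), for 0.2 s.
At the end, for the whole second after the job is handed in: The guard lies at rest, flat (within 0.12 rad) and grip side up, on the bench (its origin under 20 mm up), and the brush slide is back home (within 4 mm) (all of step 2 and value of joint brush_slide below 0.004 m); the robot touches nothing.
It fails at once if the guard is forced: more than 45 N between guard and ioniser (contact force between guard and ioniser above 45 N).
It fails at once if the guard is dropped or thrown: faster than 0.7 m/s out of the fingers (linear speed of guard above 0.7 m/s and contact force between the fingers and guard below 0.1 N).
It fails at once if the beaker is moved by more than 30 mm or tipped (distance of beaker_mid from where it was at the start of the episode above 0.03 m or angle between beaker_mid's own z axis and vertical above 0.3 rad).
It fails at once if the sample pot is moved by more than 30 mm or tipped (distance of sample_pot_mid from where it was at the start of the episode above 0.03 m or angle between sample_pot_mid's own z axis and vertical above 0.3 rad).
It fails at once if the dropper bottle is moved by more than 30 mm or tipped (distance of dropper_mid from where it was at the start of the episode above 0.03 m or angle between dropper_mid's own z axis and vertical above 0.3 rad).
It also fails if it takes over 53 s, if anything falls off the work surface, if the arm or the gripper's body presses on something with over 40 N, if the wrist force passes 120 N, or if a joint passes its speed limit or range.

## Working session

There is one attempt and no reset: what is moved stays moved. The work goes in short steps, Python scripts to look and compute and a tool call to move; the robot and the scene stay as the last step left them, time stands still between calls to the robot, and variables do not carry over. Pictures are saved under pics/ and viewed, and the job is handed in when it is done.

Besides the shell and the picture viewer there is one more tool, called after "Call:" by a JSON object that holds its "op" and its "data", one argument or row to a line. move_arm: Moves the arm, as the interface text tells. Its arguments: {"type":"object","properties":{"series":{"type":"array","items":{"type":"array","items":{"type":"number"}}},"grip_force":{"type":"number"}},"required":["series"]}

```bash
mkdir -p pics; python3 - <<'E'
from rig import ctrl,capture
import cv2,numpy as np
s=ctrl.sense();print(s, ctrl.grasp_offset)
for n in ["scene","top","wrist"]:
    c=capture(n);cv2.imwrite(f"pics/{n}0.png",c["frame"][:,:,::-1]);print(n,c["mtx"].round(1).tolist(),c["R"].round(4).tolist(),c["t"].round(1).tolist())
    np.savez(f"{n}0.npz",**c)
E
```

```text
{'time_s': 0.0, 'joints': array([-1.50039062e+00,  3.13476483e-01,  1.49845529e+00,  8.20313981e-06,
        1.33100198e+00, -2.23421829e-01]), 'dq': array([ 0.00032599, -0.00116894,  0.00095753, -0.00243805, -0.00019804,
        0.00116599]), 'tau': array([-1.75366058e-04, -4.12264824e+01, -2.59743351e+01, -1.65221704e-04,
        4.17257994e-03, -1.00562886e-05]), 'eef_pos': array([ 152.00976031, -502.2367975 ,  230.71467555]), 'ee_rot': array([-6.68282829e-04,  9.89227490e-01,  1.46384847e-01,  5.52242646e-05]), 'force': array([ 0.0654487 , -0.32981599,  0.61058488]), 'wrist_torque': array([-0.01408937, -0.08426713,  0.01715619]), 'grip_width': 1.0001528785287443} -18.700000000000003
scene [[617.3, 0.0, 319.4], [0.0, 617.3, 239.4], [0.0, 0.0, 1.0]] [[-0.6128, -0.7902, -0.0015], [-0.5119, 0.3984, -0.7611], [0.602, -0.4656, -0.6486]] [471.3, 357.9, 902.7]
top [[617.5, 0.0, 325.1], [0.0, 617.5, 240.5], [0.0, 0.0, 1.0]] [[-0.02, -0.9998, 0.0003], [-0.9814, 0.0195, -0.1911], [0.191, -0.0041, -0.9816]] [139.7, 597.1, 1164.0]
wrist [[342.1, 0.0, 322.1], [0.0, 342.1, 236.6], [0.0, 0.0, 1.0]] [[0.2883, -0.9575, -0.0013], [-0.9218, -0.2779, 0.2704], [-0.2593, -0.0768, -0.9627]] [-524.4, -35.4, 379.2]
```

View pics/scene0.png

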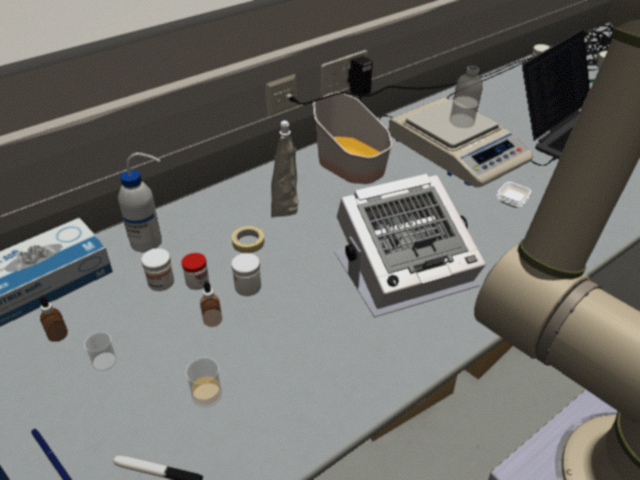

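View pics/top0.png

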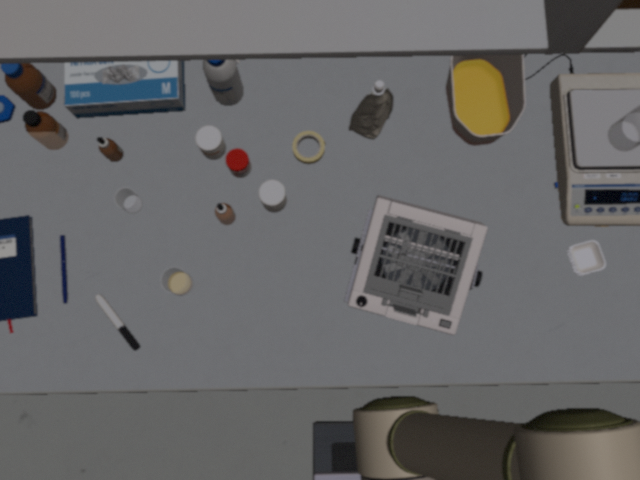

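View pics/wrist0.png

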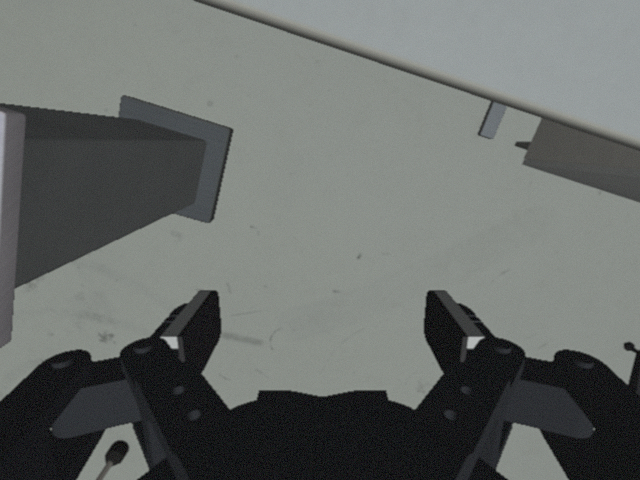

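```bash
python3 - <<'E'
import cv2
a=cv2.imread("pics/top0.png")[185:345,330:500];cv2.imwrite("pics/topz.png",cv2.resize(a,None,fx=3.7,fy=3.7,interpolation=cv2.INTER_CUBIC))
a=cv2.imread("pics/scene0.png")[165:325,325:495];cv2.imwrite("pics/scz.png",cv2.resize(a,None,fx=3.7,fy=3.7,interpolation=cv2.INTER_CUBIC))
E
```

```text
(no output)
```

View pics/topz.png

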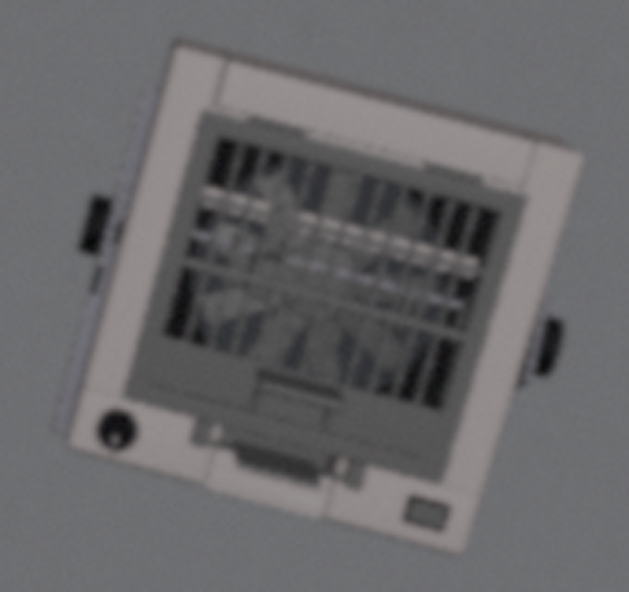

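View pics/scz.png

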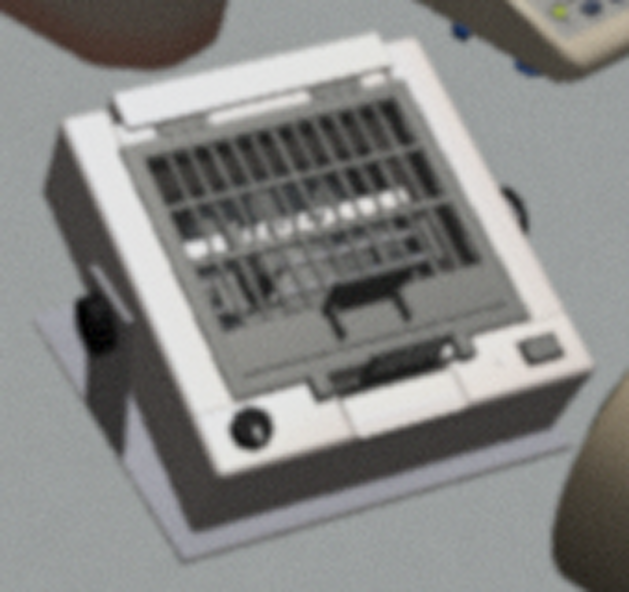

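```bash
cat > h.py <<'E'
import numpy as np
from scipy.spatial.transform import Rotation as Ro
from scipy.optimize import least_squares
def ld(n): return dict(np.load(n))
def proj(c,X):
    p=(c["R"]@np.atleast_2d(X).T).T+c["t"]; p=p@c["mtx"].T; return p[:,:2]/p[:,2:]
def slopeR(yaw): return Ro.from_euler('ZY',[yaw,-0.35]).as_matrix()
def s2w(p,P): x,y,yaw=p; return np.array([x,y,115.])+(slopeR(yaw)@np.atleast_2d(P).T).T
def ray(c,uv):
    d=c["R"].T@np.linalg.inv(c["mtx"])@np.array([uv[0],uv[1],1.]); return -c["R"].T@c["t"],d/np.linalg.norm(d)
def onz(c,uv,z):
    o,d=ray(c,uv); return o+d*(z-o[2])/d[2]
def tri(rs):
    A=sum(np.eye(3)-np.outer(d,d) for o,d in rs); b=sum((np.eye(3)-np.outer(d,d))@o for o,d in rs); return np.linalg.solve(A,b)
E
python3 - <<'E'
from h import *
S,T=ld("scene0.npz"),ld("top0.npz")
t=[(348.9,305),(455.4,333.6),(378.1,196.4),(487.3,226.9)]
s=[(383.6,292.6),(485,263.1),(342.3,198.8),(437.2,175.8)]
P=np.array([[-108,106,0],[-108,-106,0],[108,106,0],[108,-106,0.]])
for a,b in zip(t,s): print(tri([ray(T,a),ray(S,b)]).round(1))
f=lambda p:np.r_[(proj(T,s2w(p,P))-t).ravel(),(proj(S,s2w(p,P))-s).ravel()]
r=least_squares(f,[400,0,-.2]);print(r.x,r.fun.round(1)); print(s2w(r.x,P).round(1))
p=r.x
for n in ([-61,0,22],[0,30,-17],[81,0,7],[-42,0,36]):print(n,s2w(p,n).round(1),proj(T,s2w(p,n)).round(0),proj(S,s2w(p,n)).round(0))
E
```

```text
[470.7  85.6  73.8]
[ 411.7 -115.3   74.5]
[664.1  26.7 141.3]
[ 601.6 -171.4  145.1]
[ 5.35004179e+02 -4.14664928e+01 -2.88236323e-01] [-2.   0.9 -0.   2.2 -1.4  0.   1.5 -0.8  0.3  0.2  1.6  0.1 -1.9 -3.3
  0.  -3.1]
[[ 467.9   89.    78. ]
 [ 407.6 -114.3   78. ]
 [ 662.4   31.3  152. ]
 [ 602.1 -171.9  152. ]]
[-61, 0, 22] [[472.8 -23.  114.7]] [[408. 300.]] [[429. 250.]]
[0, 30, -17] [[549.1 -14.4  99. ]] [[401. 261.]] [[396. 237.]]
[81, 0, 7] [[605.7 -62.4 149.4]] [[429. 226.]] [[396. 193.]]
[-42, 0, 36] [[485.3 -26.7 134.4]] [[411. 292.]] [[427. 237.]]
```

```bash
cat >> h.py <<'E'
def toolR(yaw,tilt):  # tool y = slope x, tool z = -slope normal; tilt=slope angle
    M=Ro.from_euler('ZY',[yaw,-tilt]).as_matrix(); return np.c_[M[:,1],M[:,0],-M[:,2]]
def cur(s): q=s["ee_rot"]; return np.array(s["eef_pos"]),Ro.from_quat([q[1],q[2],q[3],q[0]]).as_matrix()
def delta(p0,R0,p,R):
    return np.r_[Ro.from_matrix(R0.T@R).as_rotvec(), R0.T@(np.asarray(p)-p0)/10]
E
python3 - <<'E'
from h import *
from rig import ctrl
P0,R0=cur(ctrl.sense())
p=(535,-41.5,-.288)
tp=s2w(p,[-61,0,150])[0];print(tp,delta(P0,R0,tp,toolR(-.288,.35)).round(3))
T=ld("top0.npz")
for uv,z in [((275,290),0),((178,283),0),((224,212),100),((272,193),68),((349,305),0)]:print(uv,onz(T,uv,z).round())
E
```

```text
[430.74202593 -10.61503662 234.98914067] [ -0.322   0.172  -0.979  40.92  -38.994  -0.366]
(275, 290) [510. 232.   0.]
(178, 283) [528. 430.   0.]
(224, 212) [651. 322. 100.]
(272, 193) [696. 232.  68.]
(349, 305) [476.  82.   0.]
```

Call:
{"op": "move_arm", "data": {
  "series": [
    [-0.322, 0.172, -0.979, 40.92, -38.99, -0.37, 1],
    [-0.322, 0.172, -0.979, 40.92, -38.99, -0.37, 1],
    [-0.322, 0.172, -0.979, 40.92, -38.99, -0.37, 1],
    [-0.322, 0.172, -0.979, 40.92, -38.99, -0.37, 1],
    [-0.322, 0.172, -0.979, 40.92, -38.99, -0.37, 1]
  ],
  "grip_force": 60
}}

```text
time_s: 0.57
eef_pos: [255.3, -319.3, 232.4]
ee_rot: [0.087, 0.898, 0.427, 0.065]
force: [0.7, -0.4, 1.9]
grip_width: 0.998
```

```bash
cat > go.py <<'E'
import sys
from h import *
from rig import ctrl
def show(tp,R):
    s=ctrl.sense();P0,R0=cur(s); print("t",s["time_s"].__round__(2),"pos",P0.round(1),"F",np.round(s["force"],1),"g",round(s["grip_width"],3)); print(delta(P0,R0,tp,R).round(3).tolist())
E
python3 - <<'E'
from go import *
p=(535,-41.5,-.288)
show(s2w(p,[-61,0,150])[0],toolR(-.288,.35))
E
```

```text
t 0.57 pos [ 255.3 -319.3  232.4] F [ 0.7 -0.4  1.9] g 0.998
[-0.127, 0.069, -0.388, 35.015, -5.867, -0.021]
```

Call:
{"op": "move_arm", "data": {
  "series": [
    [-0.127, 0.069, -0.388, 35.0, -5.87, 0, 1],
    [-0.127, 0.069, -0.388, 35.0, -5.87, 0, 1],
    [-0.127, 0.069, -0.388, 35.0, -5.87, 0, 1],
    [-0.127, 0.069, -0.388, 35.0, -5.87, 0, 1],
    [-0.127, 0.069, -0.388, 35.0, -5.87, 0, 1]
  ]
}}

```text
time_s: 0.98
eef_pos: [356.8, -139.4, 233.9]
ee_rot: [0.14, 0.789, 0.59, 0.105]
force: [1.0, -1.0, -1.1]
grip_width: 1.001
```

```bash
python3 - <<'E'
from go import *
p=(535,-41.5,-.288)
show(s2w(p,[-61,0,150])[0],toolR(-.288,.35))
E
```

```text
t 0.98 pos [ 356.8 -139.4  233.9] F [ 1.  -1.  -1.1] g 1.001
[0.001, -0.0, 0.001, 14.439, 3.274, 1.084]
```

Call:
{"op": "move_arm", "data": {
  "series": [
    [0, 0, 0, 14.44, 3.27, 1.08, 1],
    [0, 0, 0, 14.44, 3.27, 1.08, 1],
    [0, 0, 0, 14.44, 3.27, 1.08, 1],
    [0, 0, 0, 14.44, 3.27, 1.08, 1],
    [0, 0, 0, 14.44, 3.27, 1.08, 1]
  ]
}}

```text
time_s: 1.4
eef_pos: [431.9, -6.4, 235.0]
ee_rot: [0.14, 0.787, 0.592, 0.105]
force: [-0.3, -0.6, 0.4]
grip_width: 1.001
```

```bash
python3 - <<'E'
from go import *
from rig import capture
import cv2
p=(535,-41.5,-.288)
show(s2w(p,[-61,0,150])[0],toolR(-.288,.35))
c=capture("wrist");cv2.imwrite(f"pics/wrist1.png",c["frame"][:,:,::-1]);np.savez("wrist1.npz",**c)
G=np.array([[-42,22,36],[-42,-22,36],[-88,22,36],[-88,-22,36],[-77,84,4],[77,84,4],[77,-84,4],[-77,-84,4],[81,0,7]])
print(proj(c,s2w(p,G)).round(0).tolist())
E
```

```text
t 1.4 pos [431.9  -6.4 235. ] F [-0.3 -0.6  0.4] g 1.001
[0.001, -0.003, 0.007, -0.441, 0.008, -0.001]
[[348.0, 210.0], [346.0, 264.0], [288.0, 209.0], [289.0, 264.0], [303.0, 126.0], [494.0, 127.0], [469.0, 315.0], [305.0, 314.0], [487.0, 229.0]]
```

View pics/wrist1.png

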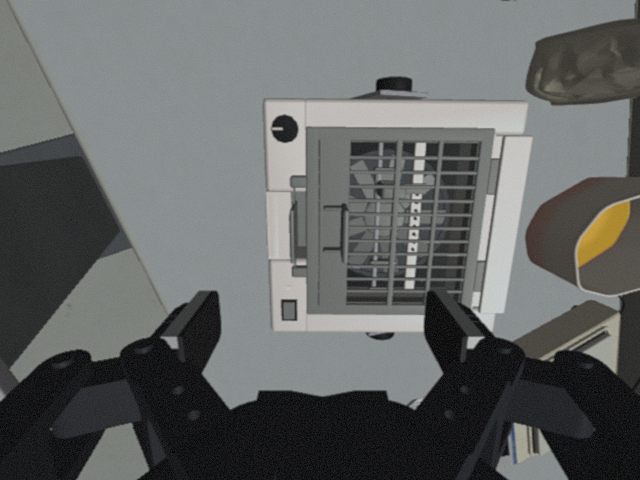

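```bash
python3 - <<'E'
import cv2
a=cv2.imread("pics/wrist1.png")[90:340,255:540];cv2.imwrite("pics/wz.png",cv2.resize(a,None,fx=2.8,fy=2.4,interpolation=cv2.INTER_CUBIC))
E
```

```text
(no output)
```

View pics/wz.png

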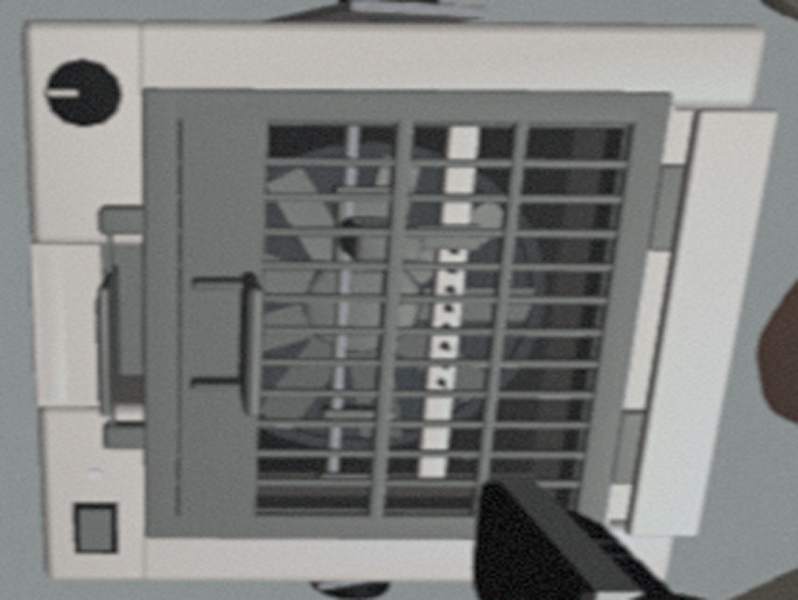

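```bash
python3 - <<'E'
from h import *
c=ld("wrist1.npz");S,T=ld("scene0.npz"),ld("top0.npz")
P=np.array([[-77,84,4],[-77,-84,4],[77,84,4],[-42,22,36],[-42,-22,36],[-88,22,36],[-88,-22,36],[-108,106,0],[-108,-106,0],[108,106,0]])
w=np.array([(306.8,127.5),(307.1,313.75),(494.6,128.75),(348.6,208.75),(347,261.7),(290.7,207.9),(290.7,262.9),(264.6,98.3),(272.9,330.8),(528.6,101.7)])
f=lambda p:(proj(c,s2w(p,P))-w).ravel()
r=least_squares(f,[535,-41,-.288],loss='soft_l1');print(r.x,f(r.x).round(1).reshape(-1,2).tolist())
# scene/top: guard corners too
z=np.array;ft=lambda a,o:np.array(a)/3.7+np.array(o)
Gt=ft([(205,110),(525,195),(127,398),(443,478)],(330,185)); Gs=ft([(120,148),(397,75),(233,397),(528,318)],(325,165))
PG=np.array([[77,84,4],[77,-84,4],[-77,84,4],[-77,-84,4]])
g=lambda p:np.r_[f(p),(proj(T,s2w(p,PG))-Gt).ravel()*1.5,(proj(S,s2w(p,PG))-Gs).ravel()*1.5]
r=least_squares(g,[535,-41,-.288],loss='soft_l1');print(r.x,g(r.x).round(1).reshape(-1,2).tolist())
E
```

```text
[ 5.35925155e+02 -4.22222219e+01 -2.96353003e-01] [[-1.3, -1.7], [-1.7, 0.3], [1.3, -0.2], [0.6, 0.8], [0.3, 2.0], [-1.6, 0.8], [-0.9, 0.1], [2.5, -1.6], [0.5, 1.4], [7.4, -1.1]]
[ 5.36637603e+02 -4.22680182e+01 -2.92603245e-01] [[-0.8, -1.5], [-0.7, 0.2], [1.7, -0.7], [1.4, 0.8], [1.2, 2.0], [-0.8, 1.0], [0.0, 0.2], [2.9, -1.3], [1.7, 1.4], [7.8, -1.8], [-1.5, 0.1], [1.7, 1.7], [-2.8, 0.8], [-1.1, 4.5], [-0.7, -1.4], [3.5, 0.4], [0.3, 0.9], [2.3, -0.6]]
```

```bash
python3 - <<'E'
from go import *
p=(536,-41.5,-.293)
show(s2w(p,[-61.2,0,50])[0],toolR(-.293,.35))
E
```

```text
t 1.45 pos [431.1  -8.3 234.7] F [-1.2 -0.7  0.4] g 0.999
[0.001, -0.004, 0.011, -0.19, 0.105, 10.02]
```

Call:
{"op": "move_arm", "data": {
  "series": [
    [0, -0.004, 0.011, -0.19, 0.1, 3, 1],
    [0, -0.004, 0.011, -0.19, 0.1, 6, 1],
    [0, -0.004, 0.011, -0.19, 0.1, 9, 1],
    [0, -0.004, 0.011, -0.19, 0.1, 10, 1],
    [0, -0.004, 0.011, -0.19, 0.1, 10, 1]
  ]
}}

```text
time_s: 1.87
eef_pos: [463.2, -21.0, 138.7]
ee_rot: [0.138, 0.791, 0.587, 0.102]
force: [0.2, -0.3, 0.5]
grip_width: 1.002
```

```bash
python3 - <<'E'
from go import *
from rig import capture
import cv2
p=(536,-41.5,-.293)
c=capture("wrist");cv2.imwrite(f"pics/wrist2.png",c["frame"][:,:,::-1]);np.savez("wrist2.npz",**c)
G=np.array([[-42,22,36],[-42,-22,36],[-88,22,36],[-88,-22,36],[-77,84,4],[77,84,4],[77,-84,4],[-77,-84,4],[81,0,7]])
print(proj(c,s2w(p,G)).round(0).tolist())
show(s2w(p,[-61.2,0,5.5])[0],toolR(-.293,.35))
E
```

```text
[[367.0, 238.0], [364.0, 322.0], [270.0, 239.0], [274.0, 322.0], [295.0, 105.0], [597.0, 104.0], [541.0, 383.0], [302.0, 382.0], [576.0, 261.0]]
t 1.92 pos [463.7 -20.9 140.4] F [-0.2  0.3 -0.1] g 1.002
[-0.002, 0.001, -0.002, 0.121, 0.075, 4.41]
```

View pics/wrist2.png

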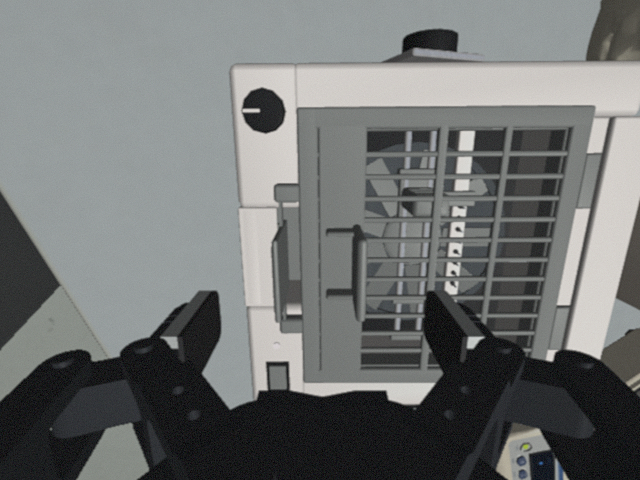

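Call:
{"op": "move_arm", "data": {
  "series": [
    [0, 0, 0, 0.12, 0.08, 2, 1],
    [0, 0, 0, 0.12, 0.08, 3.5, 1],
    [0, 0, 0, 0.12, 0.08, 4.4, 1],
    [0, 0, 0, 0.12, 0.08, 4.4, 1],
    [0, 0, 0, 0.12, 0.08, 4.4, 0.7]
  ]
}}

```text
time_s: 2.33
eef_pos: [479.2, -24.7, 100.0]
ee_rot: [0.139, 0.791, 0.586, 0.103]
force: [0.7, -0.1, -0.3]
grip_width: 0.885
```

```bash
python3 - <<'E'
from go import *
p=(536,-41.5,-.293)
show(s2w(p,[-61.2,0,5.5])[0],toolR(-.293,.35))
E
```

```text
t 2.33 pos [479.2 -24.7 100. ] F [ 0.7 -0.1 -0.3] g 0.885
[-0.001, 0.001, -0.002, 0.035, -0.043, 0.075]
```

Call:
{"op": "move_arm", "data": {
  "series": [
    [0, 0, 0, 0, -0.04, 0.05, 0.55],
    [0, 0, 0, 0, -0.04, 0.05, 0.5],
    [0, 0, 0, 0, -0.04, 0.05, 0.45],
    [0, 0, 0, 0, -0.04, 0.05, 0.42],
    [0, 0, 0, 0, -0.04, 0.05, 0.4]
  ],
  "grip_force": 45
}}

```text
time_s: 2.75
eef_pos: [480.2, -25.0, 101.6]
ee_rot: [0.141, 0.791, 0.586, 0.104]
force: [-4.2, -0.6, 14.2]
grip_width: 0.445
```

Call:
{"op": "move_arm", "data": {
  "series": [
    [0, 0, 0, 0, 0, 0, 0.3],
    [0, 0, 0, 0, 0, 0, 0.3],
    [0, 0, 0, 0, 0, 0, 0.3],
    [0, 0, 0, 0, 0, 0, 0.3],
    [0, 0, 0, 0, 0, 0, 0.3]
  ]
}}

```text
time_s: 3.17
eef_pos: [480.2, -25.0, 101.7]
ee_rot: [0.141, 0.791, 0.586, 0.104]
force: [-3.3, 0.9, 3.8]
grip_width: 0.445
```

```bash
python3 - <<'E'
from go import *
from rig import capture
import cv2
p=(536,-41.5,-.293)
c=capture("wrist");cv2.imwrite(f"pics/wrist3.png",c["frame"][:,:,::-1])
show(s2w(p,[-61.2,0,5.5])[0],toolR(-.293,.35))
E
```

```text
t 3.22 pos [480.2 -25.  101.7] F [-3.4  0.9  5.9] g 0.445
[0.003, 0.001, -0.001, 0.029, -0.195, 0.199]
```

View pics/wrist3.png

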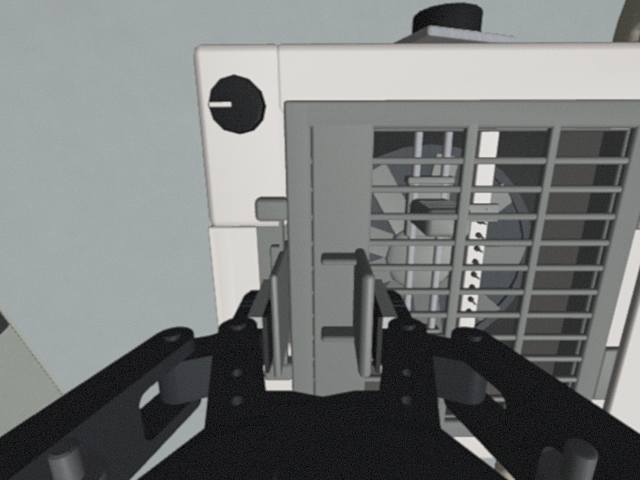

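Call:
{"op": "move_arm", "data": {
  "series": [
    [0.01, 0, 0, 0, 0.0, -0.15, 0.3],
    [0.02, 0, 0, 0, 0.01, -0.29, 0.3],
    [0.03, 0, 0, 0, 0.02, -0.44, 0.3],
    [0.04, 0, 0, 0, 0.03, -0.58, 0.3],
    [0.04, 0, 0, 0, 0.03, -0.58, 0.3]
  ]
}}

```text
time_s: 3.63
eef_pos: [478.8, -24.6, 107.6]
ee_rot: [0.126, 0.793, 0.588, 0.093]
force: [0.5, -0.6, -2.7]
grip_width: 0.44
```

```bash
python3 - <<'E'
from go import *
p=(536,-41.5,-.293)
s=ctrl.sense(); print(cur(s)[1].T@s["force"], s["wrist_torque"])
show(s2w(p,[-61.2,0,5.5])[0],toolR(-.293,.35))
E
```

```text
[-0.4529305  -0.19209924  2.73442074] [0.10324744 0.28039175 0.00406696]
t 3.63 pos [478.8 -24.6 107.6] F [ 0.5 -0.6 -2.7] g 0.44
[-0.037, 0.001, -0.002, 0.033, -0.238, 0.807]
```

Call:
{"op": "move_arm", "data": {
  "series": [
    [0.03, 0, 0, 0, 0.02, -0.44, 0.3],
    [0.06, 0, 0, 0, 0.05, -0.88, 0.3],
    [0.09, 0, 0, 0, 0.1, -1.31, 0.3],
    [0.12, 0, 0, 0, 0.15, -1.75, 0.3],
    [0.12, 0, 0, 0, 0.15, -1.75, 0.3]
  ]
}}

```text
time_s: 4.05
eef_pos: [475.7, -23.7, 125.3]
ee_rot: [0.078, 0.8, 0.593, 0.057]
force: [1.0, -0.3, -2.7]
grip_width: 0.437
```

```bash
python3 - <<'E'
from go import *
from rig import capture
import cv2
p=(536,-41.5,-.293)
s=ctrl.sense(); print(cur(s)[1].T@s["force"], s["wrist_torque"])
c=capture("wrist");cv2.imwrite(f"pics/wrist4.png",c["frame"][:,:,::-1])
c=capture("scene");cv2.imwrite(f"pics/scene4.png",c["frame"][:,:,::-1])
show(s2w(p,[-61.2,0,5.5])[0],toolR(-.293,.35))
E
```

```text
[0.02576072 0.49007115 2.85752886] [0.05156784 0.25345279 0.001463  ]
t 4.15 pos [475.1 -23.4 124.4] F [ 0.2  0.1 -3. ] g 0.441
[-0.156, 0.001, -0.002, 0.029, -0.077, 2.559]
```

View pics/wrist4.png

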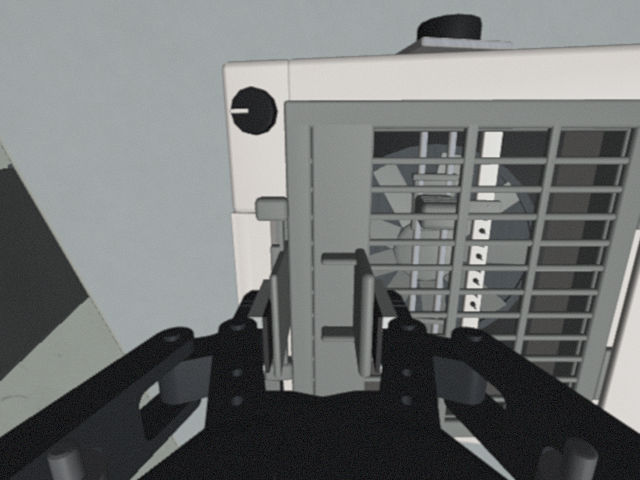

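View pics/scene4.png

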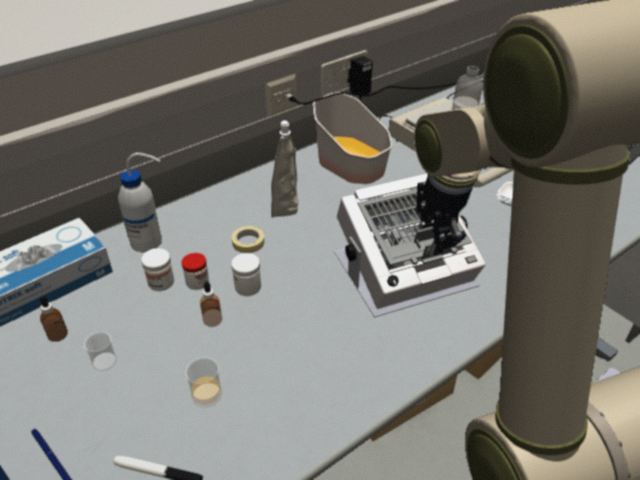

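Call:
{"op": "move_arm", "data": {
  "series": [
    [0, 0, 0, 0, -0.5, 0, 0.3],
    [0, 0, 0, 0, -1.0, 0, 0.3],
    [0, 0, 0, 0, -1.5, 0, 0.3],
    [0, 0, 0, 0, -2.0, 0, 0.3],
    [0, 0, 0, 0, -2.0, 0, 0.3]
  ]
}}

```text
time_s: 4.57
eef_pos: [455.1, -17.3, 120.2]
ee_rot: [0.078, 0.799, 0.593, 0.057]
force: [-0.6, 0.0, -0.9]
grip_width: 0.442
```

```bash
python3 - <<'E'
from go import *
from rig import capture
import cv2
p=(536,-41.5,-.293)
c=capture("wrist");cv2.imwrite(f"pics/wrist5.png",c["frame"][:,:,::-1])
P0,R0=cur(ctrl.sense())
show(P0+[0,0,80],R0)
E
```

```text
t 4.62 pos [455.8 -17.5 120.5] F [ 0.9  1.1 -1.4] g 0.444
[0.0, 0.0, 0.0, -0.006, 1.54, -7.85]
```

View pics/wrist5.png

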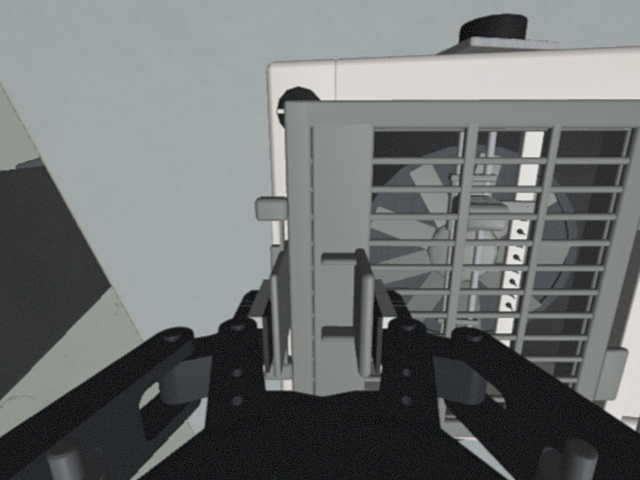

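Call:
{"op": "move_arm", "data": {
  "series": [
    [0, 0, 0, 0, 0, -1, 0.3],
    [0, 0, 0, 0, 0, -2.5, 0.3],
    [0, 0, 0, 0, 0, -4.5, 0.3],
    [0, 0, 0, 0, 0, -6.5, 0.3],
    [0, 0, 0, 0, 0, -9, 0.3]
  ]
}}

```text
time_s: 5.03
eef_pos: [438.7, -12.3, 209.2]
ee_rot: [0.077, 0.8, 0.593, 0.057]
force: [0.9, -0.3, -2.2]
grip_width: 0.441
```

```bash
python3 - <<'E'
from go import *
from rig import capture
import cv2
T=ld("top0.npz")
# guard placed: yaw psi, flat; guard origin (gx,gy): tool TCP at guard (-61.2,0, ~7)
for psi in (-.293,0,.3,.6):
    R=toolR(psi,0)
    g=np.array([455,225,12.])
    M=Ro.from_euler('Z',psi).as_matrix()
    tcp=g+M@[-61.2,0,7]
    c=np.array([[x,y,0] for x in(-90,93) for y in(-84,84)])
    print(psi,tcp.round(),(g+c@M.T)[:,:2].round().tolist()); show(tcp+[0,0,130],R)
b=(proj(T,np.array([[455,225,12.],[300,225,0],[340,225,0],[340,310,0]])));print(b)
for n in("scene","top"):
  c=capture(n);cv2.imwrite(f"pics/{n}6.png",c["frame"][:,:,::-1])
E
```

```text
-0.293 [396. 243.  19.] [[345.0, 171.0], [393.0, 331.0], [520.0, 118.0], [568.0, 279.0]]
t 5.03 pos [438.7 -12.3 209.2] F [ 0.9 -0.3 -2.2] g 0.441
[0.192, 0.001, -0.002, 23.175, -12.397, 3.698]
0 [394. 225.  19.] [[365.0, 141.0], [365.0, 309.0], [548.0, 141.0], [548.0, 309.0]]
t 5.03 pos [438.7 -12.3 209.2] F [ 0.9 -0.3 -2.2] g 0.441
[0.191, 0.029, -0.294, 21.408, -12.138, 3.75]
0.3 [397. 207.  19.] [[394.0, 118.0], [344.0, 279.0], [569.0, 172.0], [519.0, 333.0]]
t 5.03 pos [438.7 -12.3 209.2] F [ 0.9 -0.3 -2.2] g 0.441
[0.187, 0.058, -0.593, 19.757, -11.365, 3.902]
0.6 [404. 190.  19.] [[428.0, 105.0], [333.0, 244.0], [579.0, 208.0], [484.0, 347.0]]
t 5.03 pos [438.7 -12.3 209.2] F [ 0.9 -0.3 -2.2] g 0.441
[0.179, 0.087, -0.892, 18.412, -10.148, 4.14]
[[278.11580973 316.59193668]
 [278.99191848 395.83069231]
 [278.87766874 375.12529187]
 [236.12014577 375.99855425]]
```

View pics/scene6.png

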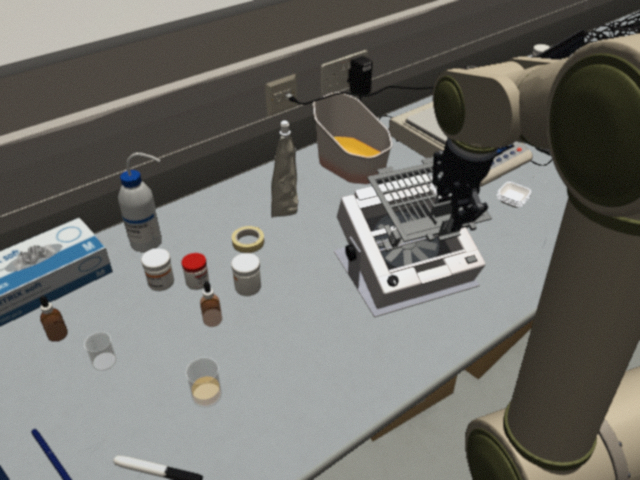

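View pics/top6.png

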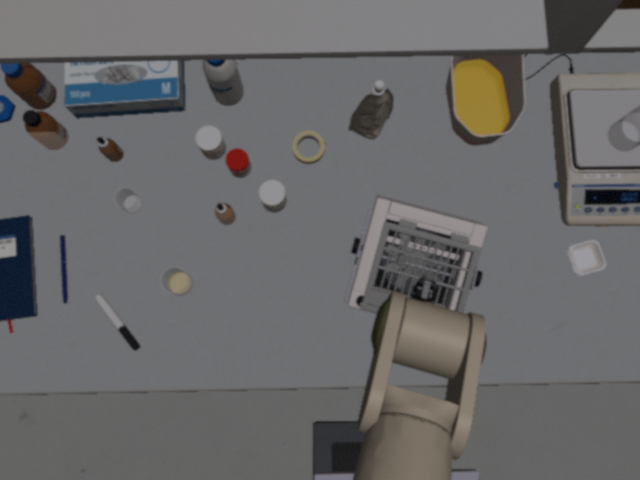

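```bash
python3 - <<'E'
from go import *
show([394,225,212],toolR(0,0))
E
```

```text
t 5.13 pos [440.5 -12.7 212.2] F [-0.6 -0.1 -2.5] g 0.44
[0.199, 0.03, -0.293, 21.398, -11.123, -2.254]
```

Call:
{"op": "move_arm", "data": {
  "series": [
    [0.05, 0.008, -0.073, 3, -1.5, -0.3, 0.3],
    [0.1, 0.015, -0.147, 6.5, -3.3, -0.7, 0.3],
    [0.15, 0.023, -0.22, 10, -5.2, -1.1, 0.3],
    [0.199, 0.03, -0.293, 13.5, -7, -1.5, 0.3],
    [0.199, 0.03, -0.293, 17, -8.8, -1.9, 0.3]
  ]
}}

```text
time_s: 5.55
eef_pos: [403.8, 177.6, 212.5]
ee_rot: [-0.001, 0.706, 0.708, -0.001]
force: [1.3, 0.1, -2.3]
grip_width: 0.441
```

```bash
python3 - <<'E'
from go import *
show([394,225,120],toolR(0,0))
E
```

```text
t 5.55 pos [403.8 177.6 212.5] F [ 1.3  0.1 -2.3] g 0.441
[-0.002, 0.0, 0.002, 4.742, -0.946, 9.249]
```

Call:
{"op": "move_arm", "data": {
  "series": [
    [0, 0, 0, 2.5, -0.5, 1, 0.3],
    [0, 0, 0, 4.7, -0.95, 3, 0.3],
    [0, 0, 0, 4.7, -0.95, 6, 0.3],
    [0, 0, 0, 4.7, -0.95, 8.5, 0.3],
    [0, 0, 0, 4.7, -0.95, 9.2, 0.3]
  ]
}}

```text
time_s: 5.97
eef_pos: [391.9, 224.4, 116.7]
ee_rot: [-0.002, 0.706, 0.708, -0.004]
force: [-1.2, -0.1, -1.9]
grip_width: 0.436
```

```bash
python3 - <<'E'
from go import *
from rig import capture
import cv2
show([394,225,30],toolR(0,0))
for n in("scene","wrist"):
  c=capture(n);cv2.imwrite(f"pics/{n}7.png",c["frame"][:,:,::-1])
E
```

```text
t 5.97 pos [391.9 224.4 116.7] F [-1.2 -0.1 -1.9] g 0.436
[-0.009, 0.002, 0.003, 0.078, 0.288, 8.664]
```

View pics/scene7.png

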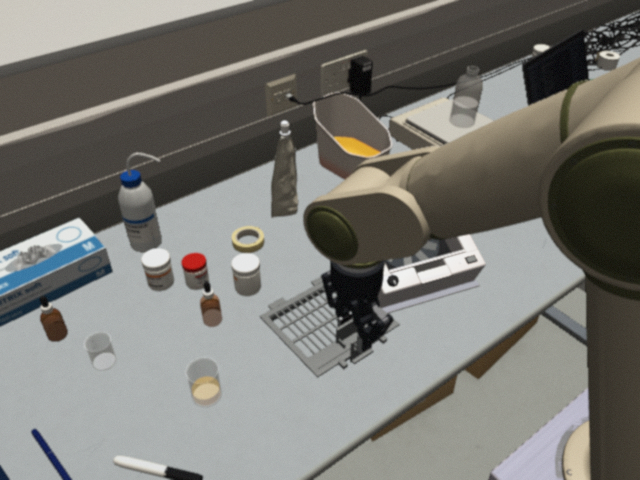

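View pics/wrist7.png

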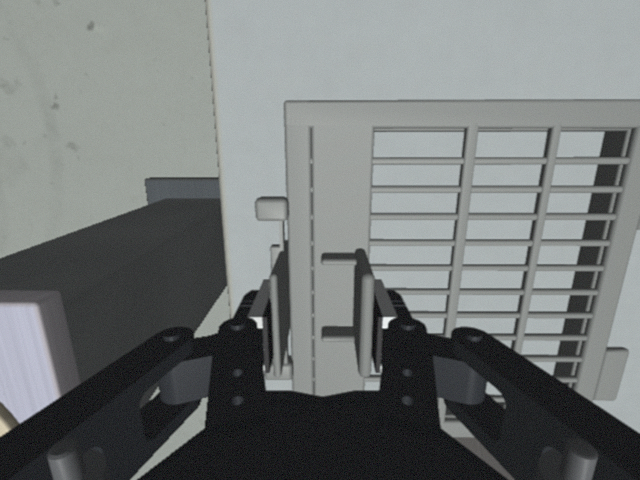

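Call:
{"op": "move_arm", "data": {
  "series": [
    [0, 0, 0, 0, 0.2, 2.5, 0.3],
    [0, 0, 0, 0, 0.2, 5, 0.3],
    [0, 0, 0, 0, 0.2, 7, 0.3],
    [0, 0, 0, 0, 0.2, 8, 0.3],
    [0, 0, 0, 0, 0.2, 8.6, 0.3]
  ]
}}

```text
time_s: 6.48
eef_pos: [395.8, 224.1, 33.5]
ee_rot: [-0.001, 0.707, 0.708, -0.002]
force: [0.3, -0.1, -2.2]
grip_width: 0.441
```

```bash
python3 - <<'E'
from go import *
show([394,225,19],toolR(0,0))
E
```

```text
t 6.48 pos [395.8 224.1  33.5] F [ 0.3 -0.1 -2.2] g 0.441
[-0.004, 0.001, 0.002, 0.088, -0.17, 1.453]
```

Call:
{"op": "move_arm", "data": {
  "series": [
    [0, 0, 0, 0, 0, 0.4, 0.3],
    [0, 0, 0, 0, 0, 0.8, 0.3],
    [0, 0, 0, 0, 0, 1.0, 0.3],
    [0, 0, 0, 0, 0, 1.15, 0.3],
    [0, 0, 0, 0, 0, 1.2, 0.3]
  ]
}}

```text
time_s: 6.9
eef_pos: [396.0, 224.2, 21.8]
ee_rot: [-0.001, 0.707, 0.708, -0.002]
force: [0.1, -0.4, -1.4]
grip_width: 0.443
```

```bash
python3 - <<'E'
from go import *
show([394,225,19],toolR(0,0))
E
```

```text
t 6.9 pos [396.  224.2  21.8] F [ 0.1 -0.4 -1.4] g 0.443
[-0.004, 0.001, 0.001, 0.084, -0.197, 0.282]
```

Call:
{"op": "move_arm", "data": {
  "series": [
    [0, 0, 0, 0, 0, 0.1, 0.3],
    [0, 0, 0, 0, 0, 0.2, 0.3],
    [0, 0, 0, 0, 0, 0.3, 0.3],
    [0, 0, 0, 0, 0, 0.35, 0.3],
    [0, 0, 0, 0, 0, 0.35, 0.3]
  ]
}}

```text
time_s: 7.32
eef_pos: [396.4, 224.3, 19.6]
ee_rot: [-0.001, 0.707, 0.708, -0.001]
force: [-3.9, -1.7, 17.4]
grip_width: 0.439
```

Call:
{"op": "move_arm", "data": {
  "series": [
    [0, 0, 0, 0, 0, -0.08, 0.48],
    [0, 0, 0, 0, 0, -0.08, 0.52],
    [0, 0, 0, 0, 0, -0.08, 0.56],
    [0, 0, 0, 0, 0, -0.08, 0.65],
    [0, 0, 0, 0, 0, -0.08, 0.8]
  ]
}}

```text
time_s: 7.73
eef_pos: [396.5, 224.3, 20.4]
ee_rot: [-0.001, 0.707, 0.708, -0.001]
force: [0.2, -0.1, -1.1]
grip_width: 0.773
```

Call:
{"op": "move_arm", "data": {
  "series": [
    [0, 0, 0, 0, 0, 0, 1],
    [0, 0, 0, 0, 0, 0, 1],
    [0, 0, 0, 0, 0, 0, 1],
    [0, 0, 0, 0, 0, 0, 1],
    [0, 0, 0, 0, 0, 0, 1]
  ]
}}

```text
time_s: 8.15
eef_pos: [396.5, 224.3, 20.4]
ee_rot: [-0.001, 0.707, 0.708, -0.001]
force: [0.2, -0.2, 0.4]
grip_width: 0.999
```

Call:
{"op": "move_arm", "data": {
  "series": [
    [0, 0, 0, 0, 0, -1, 1],
    [0, 0, 0, 0, 0, -3, 1],
    [0, 0, 0, 0, 0, -6, 1],
    [0, 0, 0, 0, 0, -10, 1],
    [0, 0, 0, 0, 0, -14, 1]
  ]
}}

```text
time_s: 8.57
eef_pos: [396.1, 224.2, 162.5]
ee_rot: [-0.001, 0.707, 0.708, -0.001]
force: [0.4, 0.8, 0.2]
grip_width: 0.998
```

```bash
python3 - <<'E'
from go import *
from rig import capture
import cv2
p=(536,-41.5,-.293)
show(s2w(p,[0,30,150])[0],toolR(0,0))
for n in("scene","wrist"):
  c=capture(n);cv2.imwrite(f"pics/{n}8.png",c["frame"][:,:,::-1])
E
```

```text
t 8.57 pos [396.1 224.2 162.5] F [0.4 0.8 0.2] g 0.998
[-0.003, 0.001, 0.002, -22.235, 9.862, -9.359]
```

View pics/scene8.png

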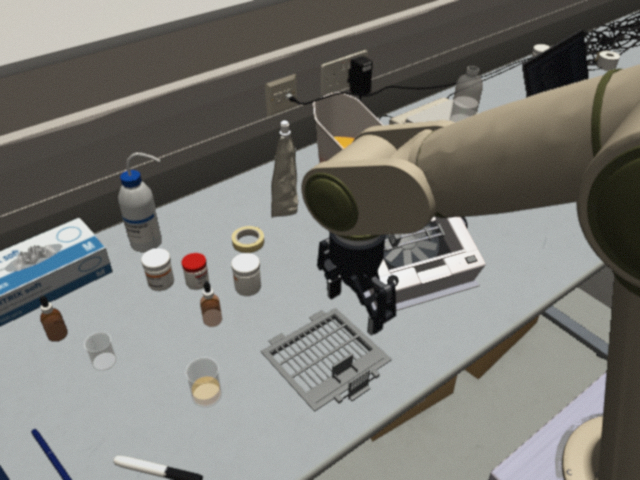

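View pics/wrist8.png

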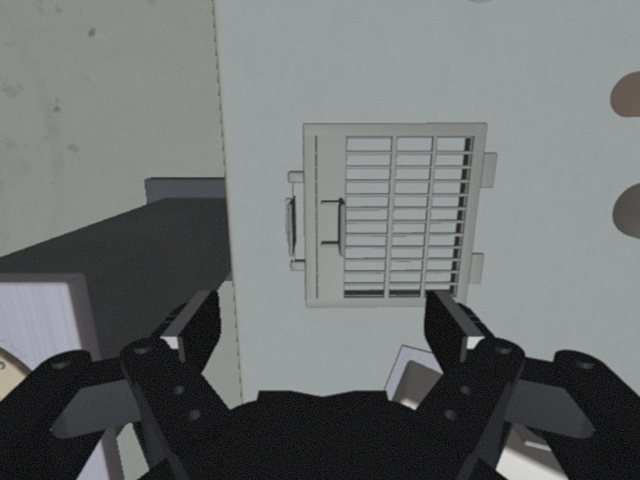

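```bash
cat >> h.py <<'E'
def brushR(yaw):
    M=slopeR(yaw); return np.c_[M[:,0],-M[:,1],-M[:,2]]
E
python3 - <<'E'
from go import *
c=ld("wrist0.npz");C=-c["R"].T@c["t"]
print(toolR(0,0).shape)
R0=Ro.from_quat([9.89227490e-01,1.46384847e-01,0,-6.7e-4]).as_matrix();print(R0.T@(C-[152,-502,231]))
p=(536,-41.5,-.293)
show(s2w(p,[0,30,90])[0]+[0,0,20],brushR(-.293))
E
```

```text
(3, 3)
[  67.64437262    0.25432481 -142.9839643 ]
t 8.67 pos [399.3 225.2 166.7] F [ 0.1 -0.3 -1.2] g 0.999
[-0.322, 0.232, 1.844, -22.912, 11.582, -5.245]
```

Call:
{"op": "move_arm", "data": {
  "series": [
    [-0.032, 0.023, 0.18, -0.5, 0.3, -3.5, 1],
    [-0.064, 0.046, 0.36, -3, 1.5, -5.2, 0.9],
    [-0.096, 0.07, 0.55, -6, 3, -5.2, 0.8],
    [-0.12, 0.09, 0.72, -9, 5, -5.2, 0.6],
    [-0.15, 0.11, 0.85, -12, 6, -5.2, 0.5]
  ]
}}

```text
time_s: 9.08
eef_pos: [460.2, 103.6, 219.6]
ee_rot: [0.011, 0.885, 0.459, 0.069]
force: [-0.1, 0.7, 0.9]
grip_width: 0.532
```

```bash
python3 - <<'E'
from go import *
p=(536,-41.5,-.293)
show(s2w(p,[0,30,90])[0]+[0,0,20],brushR(-.293))
E
```

```text
t 9.08 pos [460.2 103.6 219.6] F [-0.1  0.7  0.9] g 0.532
[-0.216, 0.154, 1.229, -5.635, 10.669, 0.257]
```

Call:
{"op": "move_arm", "data": {
  "series": [
    [-0.216, 0.154, 1.229, -5.6, 10.7, 0.2, 0.5],
    [-0.216, 0.154, 1.229, -5.6, 10.7, 0.2, 0.5],
    [-0.216, 0.154, 1.229, -5.6, 10.7, 0.2, 0.5],
    [-0.216, 0.154, 1.229, -5.6, 10.7, 0.2, 0.5],
    [-0.216, 0.154, 1.229, -5.6, 10.7, 0.2, 0.5]
  ]
}}

```text
time_s: 9.5
eef_pos: [515.8, -5.8, 220.0]
ee_rot: [0.019, 0.978, 0.166, 0.126]
force: [-0.3, 0.5, 0.4]
grip_width: 0.501
```

```bash
python3 - <<'E'
from go import *
p=(536,-41.5,-.293)
show(s2w(p,[0,30,90])[0],brushR(-.293))
E
```

```text
t 9.5 pos [515.8  -5.8 220. ] F [-0.3  0.5  0.4] g 0.501
[-0.108, 0.079, 0.615, -0.486, -0.366, 1.967]
```

Call:
{"op": "move_arm", "data": {
  "series": [
    [-0.108, 0.079, 0.615, -0.49, -0.37, 0, 0.5],
    [-0.108, 0.079, 0.615, -0.49, -0.37, 0.5, 0.5],
    [-0.108, 0.079, 0.615, -0.49, -0.37, 1, 0.5],
    [-0.108, 0.079, 0.615, -0.49, -0.37, 1.5, 0.5],
    [-0.108, 0.079, 0.615, -0.49, -0.37, 1.9, 0.5]
  ]
}}

```text
time_s: 9.92
eef_pos: [514.5, -3.8, 200.0]
ee_rot: [0.025, 0.975, -0.14, 0.172]
force: [-0.1, -0.1, 0.0]
grip_width: 0.499
```

Call:
{"op": "move_arm", "data": {
  "series": [
    [0, 0, 0, 0, 0, 0, 0.5]
  ]
}}

```text
time_s: 10.0
eef_pos: [513.7, -3.2, 199.3]
ee_rot: [0.025, 0.975, -0.142, 0.171]
force: [0.1, 0.3, -0.0]
grip_width: 0.496
```

```bash
python3 - <<'E'
from go import *
from rig import capture
import cv2
p=(536,-41.5,-.293)
show(s2w(p,[0,30,90])[0],brushR(-.293))
c=capture("wrist");cv2.imwrite(f"pics/wrist9.png",c["frame"][:,:,::-1]);np.savez("wrist9.npz",**c)
G=np.array([[-11,23,-6],[11,23,-6],[11,37,-6],[-11,37,-6],[70,78,0],[70,-78,0],[-70,-78,0],[-70,78,0]])
print(proj(c,s2w(p,G)).round(0).tolist())
E
```

```text
t 10.0 pos [513.7  -3.2 199.3] F [ 0.1  0.3 -0. ] g 0.496
[-0.001, 0.002, 0.003, 0.147, 0.02, 0.031]
[[331.0, 250.0], [332.0, 221.0], [312.0, 221.0], [312.0, 250.0], [249.0, 135.0], [487.0, 135.0], [463.0, 326.0], [259.0, 325.0]]
```

View pics/wrist9.png

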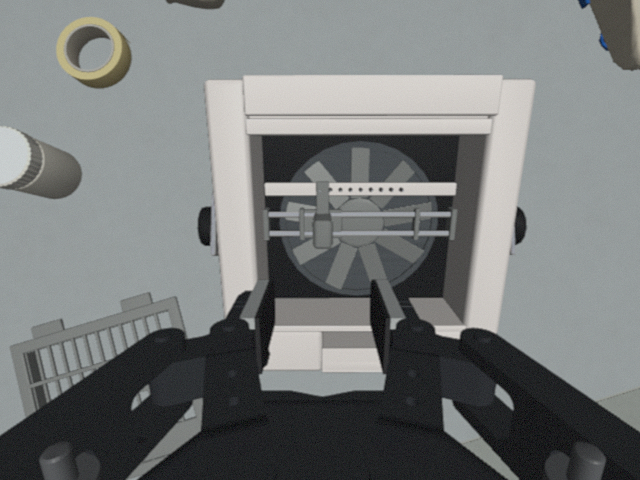

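Call:
{"op": "move_arm", "data": {
  "series": [
    [0, 0.002, 0.003, 0.15, 0.02, 2.5, 0.42],
    [0, 0.002, 0.003, 0.15, 0.02, 5, 0.42],
    [0, 0.002, 0.003, 0.15, 0.02, 7, 0.42],
    [0, 0.002, 0.003, 0.15, 0.02, 8, 0.42],
    [0, 0.002, 0.003, 0.15, 0.02, 8, 0.42]
  ]
}}

```text
time_s: 10.47
eef_pos: [540.9, -11.8, 123.5]
ee_rot: [0.025, 0.975, -0.139, 0.17]
force: [0.2, 0.2, -1.1]
grip_width: 0.42
```

```bash
python3 - <<'E'
from go import *
from rig import capture
import cv2
p=(536,-41.5,-.293)
show(s2w(p,[0,30,-33])[0],brushR(-.293))
c=capture("wrist");cv2.imwrite(f"pics/wrist10.png",c["frame"][:,:,::-1])
G=np.array([[-11,23,-6],[11,23,-6],[11,37,-6],[-11,37,-6],[70,78,0],[70,-78,0],[-70,-78,0],[-70,78,0]])
print(proj(c,s2w(p,G)).round(0).tolist())
E
```

```text
t 10.47 pos [540.9 -11.8 123.5] F [ 0.2  0.2 -1.1] g 0.42
[-0.002, 0.004, 0.009, 0.084, -0.005, 4.234]
[[335.0, 301.0], [336.0, 260.0], [307.0, 260.0], [307.0, 300.0], [210.0, 133.0], [575.0, 136.0], [520.0, 407.0], [231.0, 405.0]]
```

View pics/wrist10.png

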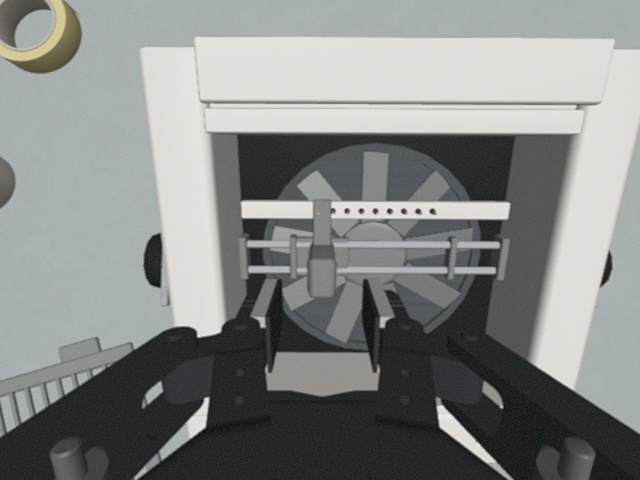

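Call:
{"op": "move_arm", "data": {
  "series": [
    [0, 0.004, 0.009, 0.15, 0, 1, 0.42],
    [0, 0.004, 0.009, 0.2, 0, 2, 0.42],
    [0, 0.004, 0.009, 0.2, 0, 2.8, 0.42],
    [0, 0.004, 0.009, 0.2, 0, 3.4, 0.42],
    [0, 0.004, 0.009, 0.2, 0, 3.4, 0.42]
  ]
}}

```text
time_s: 10.93
eef_pos: [554.0, -15.6, 92.4]
ee_rot: [0.024, 0.974, -0.144, 0.173]
force: [-0.1, -0.8, -0.8]
grip_width: 0.419
```

```bash
python3 - <<'E'
from go import *
from rig import capture
import cv2
p=(536,-41.5,-.293)
show(s2w(p,[1,30,-33])[0],brushR(-.293))
for n in("wrist","scene"):
  c=capture(n);cv2.imwrite(f"pics/{n}11.png",c["frame"][:,:,::-1])
E
```

```text
t 10.93 pos [554.  -15.6  92.4] F [-0.1 -0.8 -0.8] g 0.419
[-0.002, -0.0, -0.0, -0.039, 0.001, 0.843]
```

View pics/wrist11.png

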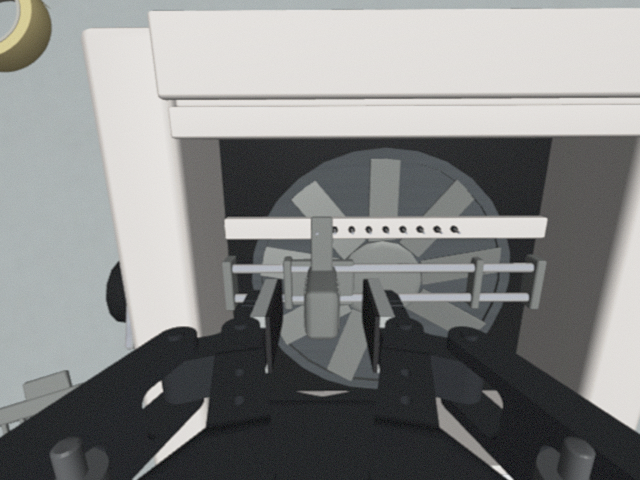

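Call:
{"op": "move_arm", "data": {
  "series": [
    [0, 0, 0, 0, 0, 0.3, 0.42],
    [0, 0, 0, 0, 0, 0.55, 0.35],
    [0, 0, 0, 0, 0, 0.55, 0.25],
    [0, 0, 0, 0, 0, 0.55, 0.1],
    [0, 0, 0, 0, 0, 0.55, 0.1]
  ],
  "grip_force": 30
}}

```text
time_s: 11.45
eef_pos: [556.0, -15.9, 88.5]
ee_rot: [0.024, 0.974, -0.144, 0.173]
force: [0.7, 1.5, -1.0]
grip_width: 0.162
```

Call:
{"op": "move_arm", "data": {
  "series": [
    [0, 0, 0, 0, 0, 0, 0.1],
    [0, 0, 0, 0, 0, 0, 0.1],
    [0, 0, 0, 0, 0, 0, 0.1]
  ]
}}

```text
time_s: 11.7
eef_pos: [556.0, -15.9, 88.5]
ee_rot: [0.024, 0.974, -0.144, 0.173]
force: [0.8, -0.1, -0.7]
grip_width: 0.155
```

```bash
python3 - <<'E'
from go import *
p=(536,-41.5,-.293)
s=ctrl.sense(); print(cur(s)[1].T@s["force"])
show(s2w(p,[1,-30,-31])[0],brushR(-.293))
E
```

```text
[ 0.50873063 -0.10351457  0.90349027]
t 11.7 pos [556.  -15.9  88.5] F [ 0.8 -0.1 -0.7] g 0.155
[-0.002, -0.002, -0.0, -0.099, 6.025, 0.189]
```

Call:
{"op": "move_arm", "data": {
  "series": [
    [0, 0, 0, 0, 1.2, 0, 0.1],
    [0, 0, 0, 0, 2.4, 0, 0.1],
    [0, 0, 0, 0, 3.6, 0, 0.1],
    [0, 0, 0, 0, 4.6, 0, 0.1],
    [0, 0, 0, 0, 5.4, 0, 0.1]
  ]
}}

```text
time_s: 12.12
eef_pos: [540.7, -67.7, 88.5]
ee_rot: [0.024, 0.974, -0.144, 0.174]
force: [6.7, 7.4, -2.7]
grip_width: 0.156
```

```bash
python3 - <<'E'
from go import *
p=(536,-41.5,-.293)
s=ctrl.sense(); print(cur(s)[1].T@s["force"])
show(s2w(p,[1,-30,-31])[0],brushR(-.293))
E
```

```text
[ 3.09218486 -8.96717462  4.04003159]
t 12.12 pos [540.7 -67.7  88.5] F [ 6.7  7.4 -2.7] g 0.156
[-0.003, -0.003, -0.0, -0.12, 0.63, 0.195]
```

Call:
{"op": "move_arm", "data": {
  "series": [
    [0, 0, 0, 0, 0.2, 0, 0.1],
    [0, 0, 0, 0, 0.4, 0, 0.1],
    [0, 0, 0, 0, 0.55, 0, 0.1],
    [0, 0, 0, 0, 0.6, 0, 0.1],
    [0, 0, 0, 0, 0.65, 0, 0.1]
  ]
}}

```text
time_s: 12.53
eef_pos: [539.0, -73.3, 88.5]
ee_rot: [0.024, 0.974, -0.144, 0.174]
force: [5.0, 6.2, -2.2]
grip_width: 0.156
```

Call:
{"op": "move_arm", "data": {
  "series": [
    [0, 0, 0, 0, 0, 0, 0.1],
    [0, 0, 0, 0, 0, 0, 0.1],
    [0, 0, 0, 0, 0, 0, 0.1],
    [0, 0, 0, 0, 0, 0, 0.1],
    [0, 0, 0, 0, 0, 0, 0.1]
  ]
}}

```text
time_s: 12.95
eef_pos: [539.2, -72.6, 88.5]
ee_rot: [0.023, 0.974, -0.143, 0.174]
force: [4.8, 4.7, -1.4]
grip_width: 0.157
```

```bash
python3 - <<'E'
from go import *
from rig import capture
import cv2
p=(536,-41.5,-.293)
s=ctrl.sense(); print(cur(s)[1].T@s["force"])
show(s2w(p,[1,30,-31])[0],brushR(-.293))
c=capture("wrist");cv2.imwrite(f"pics/wrist12.png",c["frame"][:,:,::-1])
E
```

```text
[ 2.56938823 -5.85952481  2.41976785]
t 12.95 pos [539.2 -72.6  88.5] F [ 4.8  4.7 -1.4] g 0.157
[-0.005, -0.003, -0.0, -0.127, -5.879, 0.226]
```

View pics/wrist12.png

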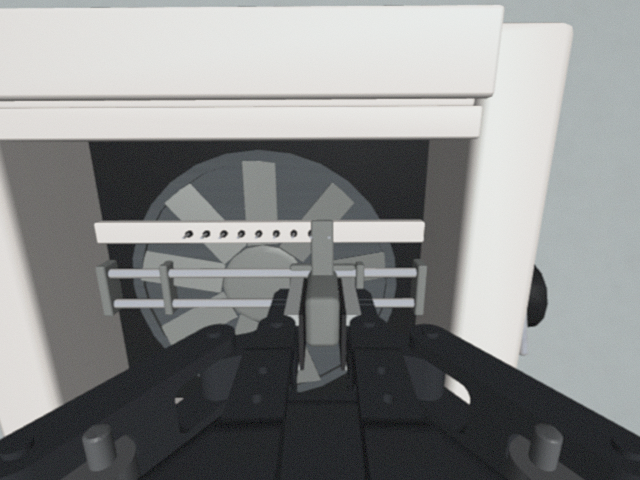

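Call:
{"op": "move_arm", "data": {
  "series": [
    [0, 0, 0, 0, 0.2, 0, 0.1],
    [0, 0, 0, 0, 0.3, 0, 0.1],
    [0, 0, 0, 0, 0.4, 0, 0.1],
    [0, 0, 0, 0, 0.4, 0, 0.1]
  ]
}}

```text
time_s: 13.33
eef_pos: [538.8, -73.7, 88.5]
ee_rot: [0.021, 0.974, -0.143, 0.175]
force: [14.0, 23.1, -5.1]
grip_width: 0.154
```

```bash
python3 - <<'E'
from go import *
s=ctrl.sense(); P,R=cur(s);print(R.T@s["force"], P, np.linalg.norm((P-[556,-15.9,88.5])[:2]))
E
```

```text
[  4.53369045 -26.13185654   7.39275359] [538.83984563 -73.65058602  88.5091252 ] 60.24617069896125
```

Call:
{"op": "move_arm", "data": {
  "series": [
    [0, 0, 0, 0, 0.1, 0, 0.1],
    [0, 0, 0, 0, 0.1, 0, 0.1],
    [0, 0, 0, 0, 0.1, 0, 0.1],
    [0, 0, 0, 0, 0.1, 0, 0.1],
    [0, 0, 0, 0, 0.1, 0, 0.1]
  ]
}}

```text
time_s: 13.75
eef_pos: [539.0, -73.5, 88.6]
ee_rot: [0.02, 0.974, -0.143, 0.175]
force: [7.0, 11.1, -3.4]
grip_width: 0.156
```

Call:
{"op": "move_arm", "data": {
  "series": [
    [0, 0, 0, 0, -1.2, 0, 0.1],
    [0, 0, 0, 0, -2.4, 0, 0.1],
    [0, 0, 0, 0, -3.6, 0, 0.1],
    [0, 0, 0, 0, -4.8, 0, 0.1],
    [0, 0, 0, 0, -5.7, 0, 0.1]
  ]
}}

```text
time_s: 14.17
eef_pos: [555.4, -17.9, 88.6]
ee_rot: [0.02, 0.974, -0.143, 0.175]
force: [6.5, 1.5, -8.3]
grip_width: 0.157
```

```bash
python3 - <<'E'
from go import *
s=ctrl.sense(); P,R=cur(s);print(R.T@s["force"], P)
p=(536,-41.5,-.293)
show(s2w(p,[1,30,-31])[0],brushR(-.293))
E
```

```text
[ 2.50977025 -3.21122652  9.81582285] [555.40612054 -17.88777193  88.63265236]
t 14.17 pos [555.4 -17.9  88.6] F [ 6.5  1.5 -8.3] g 0.157
[-0.011, -0.004, -0.0, -0.101, -0.176, 0.221]
```

Near home (about 2 mm short). Release so the spring takes it home, then rise.

Call:
{"op": "move_arm", "data": {
  "series": [
    [0, 0, 0, 0, -0.15, 0, 0.2],
    [0, 0, 0, 0, -0.15, 0, 0.4],
    [0, 0, 0, 0, -0.15, 0, 0.42],
    [0, 0, 0, 0, -0.15, 0, 0.42],
    [0, 0, 0, 0, -0.15, 0, 0.42]
  ]
}}

```text
time_s: 14.58
eef_pos: [555.8, -16.9, 88.8]
ee_rot: [0.02, 0.974, -0.143, 0.175]
force: [0.1, -0.5, 0.3]
grip_width: 0.417
```

Call:
{"op": "move_arm", "data": {
  "series": [
    [0, 0, 0, 0, 0, -1, 0.42],
    [0, 0, 0, 0, 0, -3, 0.42],
    [0, 0, 0, 0, 0, -6, 0.42],
    [0, 0, 0, 0, 0, -9, 0.42],
    [0, 0, 0, 0, 0, -12, 0.42]
  ]
}}

```text
time_s: 15.0
eef_pos: [514.7, -6.2, 203.2]
ee_rot: [0.02, 0.974, -0.143, 0.175]
force: [0.3, 0.4, 0.6]
grip_width: 0.417
```

```bash
python3 - <<'E'
from go import *
from rig import capture
import cv2
p=(536,-41.5,-.293)
s=ctrl.sense();print(s["eef_pos"],s["force"],s["grip_width"])
G=np.array([[-11,23,-6],[11,23,-6],[11,37,-6],[-11,37,-6]])
for n in("wrist","scene"):
  c=capture(n);cv2.imwrite(f"pics/{n}13.png",c["frame"][:,:,::-1]);print(proj(c,s2w(p,G)).round(0).tolist())
E
```

```text
[514.65492428  -6.15408187 203.21273989] [0.32141234 0.35272327 0.64169068] 0.4167620262359285
[[329.0, 253.0], [329.0, 224.0], [310.0, 224.0], [310.0, 253.0]]
[[403.0, 238.0], [398.0, 228.0], [391.0, 230.0], [396.0, 239.0]]
```

View pics/wrist13.png

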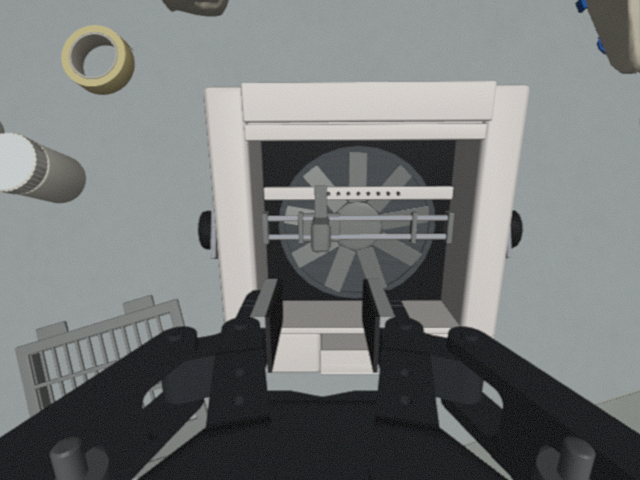

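View pics/scene13.png

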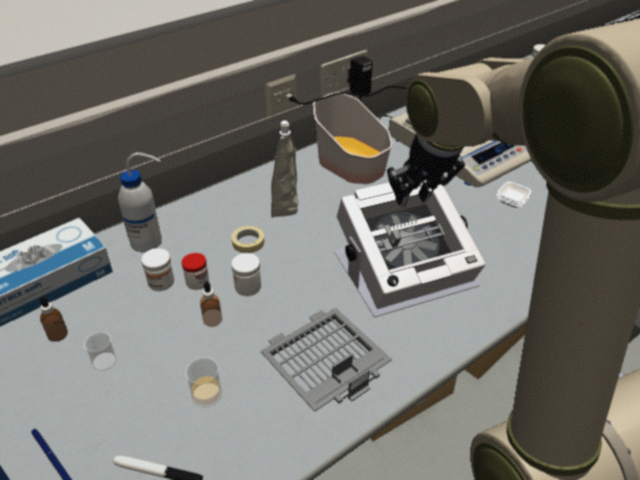

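Call:
{"op": "move_arm", "data": {
  "series": [
    [0, 0, 0, 0, 0, 0, 0.42],
    [0, 0, 0, 0, 0, 0, 0.42],
    [0, 0, 0, 0, 0, 0, 0.42]
  ]
}}

```text
time_s: 15.35
eef_pos: [516.1, -6.4, 205.9]
ee_rot: [0.021, 0.973, -0.143, 0.179]
force: [-0.5, 0.4, 0.1]
grip_width: 0.418
```

```bash
python3 -c "
from rig import job,ctrl
print(ctrl.sense()['force']);print(job.finish_job())"
```

```text
[-0.53212759  0.35722042  0.05523773]
the job is handed in; nothing more can be done
None
```

The job was handed in at about 15.4 s of the 53 s allowed; no verdict came back.

- **Guard:** I squeezed the tab fully in (opening about 37.5 mm) and swung the low edge up about 0.16 rad around the tongues, raising it about 25 mm. I then drew the guard 20 mm out from under the bar and lifted it clear. The wrist force read at most 14 N while gripping and about 3 N during the swing. It went down flat, grip side up, on the free bench left of the ioniser, pressed with about 17 N, and was then let go.
- **Brush slide:** I drew it across to its stop, which I felt at 60.2 mm with about 26 N. I held it there, followed it back to about 2 mm from home, and released it so the spring took it the rest of the way.

**Last checks:** the final wrist picture shows the slide at its home position. The scene picture shows the guard flat, and the beaker, sample pot and dropper bottle where they stood. The arm was about 90 mm above the face with no contact force.

**Disagreement:** the first two-camera fit of the ioniser's pose was off by about 3 pixels at the head corners, with heights 4–11 mm too low. I refitted it with a wrist view, weighted towards the guard and grip edges. One far head corner still disagreed by about 7 pixels, but the grasps fitted to within 1–2 mm.

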